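Load two sample capsules into the analyser's tube magazine

TASK

Load the two round white sample capsules into the upright clear tube of the sample feeder, through its flared metal mouth, so that they stand end to end in the tube, one on its floor and the other on top of it.

Things in the scene. Friction and masses are not known exactly. Their poses are not given: they have to be found in the camera images.
- capsule_a: white plastic sample capsule: plain closed cylinder, 44 mm diameter, 50 mm tall, about 90 g, thin grey seam line, standing loose on the bench; origin at its middle (25 mm above its foot), z along its axis. Twin of the other; either end may be up. NOT capsules: a lower jar 68 mm across, a square block 45 mm wide, a flat cap 16 mm tall, all white too
- capsule_b: white plastic sample capsule: plain closed cylinder, 44 mm diameter, 50 mm tall, about 90 g, thin grey seam line, standing loose on the bench; origin at its middle (25 mm above its foot), z along its axis. Twin of the other; either end may be up. NOT capsules: a lower jar 68 mm across, a square block 45 mm wide, a flat cap 16 mm tall, all white too
- magazine: sample feeder, fixed: grey base 130 x 110 x 20 mm with an upright clear tube and, on its +x side, a motor box 60 mm high. Origin under the base on the tube's axis, z up. Tube floor 20 mm above the origin; bore 60 mm (wall 4) straight up to 105 mm, then an aluminium flare to 84 mm inner, 92 mm outer, at the 130 mm high rim. A capsule let go upright in the mouth slides down by its weight
- magazine_mouth (a point): centre of the tube's open mouth, level with the rim, 130 mm above the bench, on the tube's axis

How it is judged:
By the outcome, as a careful person would: the job done as asked, in the order asked, and still so for the second after the job is handed in, with the robot touching nothing.
It also fails if it takes over 64 s, if anything falls off the work surface, if the arm or the gripper's body presses on something with over 40 N, if the wrist force passes 120 N, or if a joint passes its speed limit or range.

ROBOT

A 6-joint arm with a two-finger parallel gripper is mounted at the origin on the work surface. World frame = base frame: x ahead of the robot, y to its left, z up, the work surface at z = 0. Lengths are in m, angles in rad, forces in N, time in s.
With the tool pointing down it reaches from about 0.275 to 0.725 m from the base axis. Payload 5.6 kg.
Tool frame: the origin (TCP) lies at the very end of the fingers, on their centre line; the grasp point (between the pads) lies 19 mm behind it; z points along the fingers, y is the line along which they close (so a half turn about z gives the same grasp; the last joint's range is limited). The gripper opens to 85 mm and grips with 20 to 120 N. Pads are 22 mm wide; open, the fingers measure 114 mm over their backs; the gripper's body (76 mm by 85 mm) begins 54 mm behind the grasp point. The pads swing forward as they close: fully open they stand 13 mm farther back than shut.
Start: joints at [-0.911, 0.255, 0.108, 0, -1.424, -0.285], TCP at [0.201, -0.512, 0.231] pointing down, gripper open.
Joint ranges: [-2.95, 2.95], [-1.21, 1.97], [-1.09, 1.5], [-2.87, 1.71], [-2.94, -0.07], [-3.05, 3.05]. Speed limits (rad/s): [2.57, 2.57, 3.14, 3.14, 3.14, 3.14].

INTERFACE

Orientations are given as a rotation vector (axis times angle).
In Python, from workcell import get_state, camera, close_job, recognise gives the robot as it stands.
- The arm moves only by the tool drive_tool, never from a script. Its argument "motion" is a list of rows, each an object with "turn": the turn, a rotation vector about the tool's x, y, z scaled (see below), a list of three; "translation": the shift along the tool's x, y, z scaled (see below), a list of three; "gripper": the opening, from 0 (shut) to 1 (fully open). In form: [{"turn": [rx, ry, rz], "translation": [x, y, z], "gripper": gripper}, ...]. A call has 1 to 12 rows; each row shifts and turns the commanded pose from where the row before left it, along the tool's axes as they then stand; what a row does not reach is not made up. The controller multiplies each number of a shift by 0.075 m and each number of a turn by pi/2 rad. A row lasts 1/12 s, in which the tool goes at most 41.7 mm and 7.16 degrees, less where a joint would pass 70% of its speed; a pose out of reach is approached as far as the arm can. A call with a number of a shift or a turn outside -1 to 1 is refused whole. A call with a gripper value outside its range is refused whole. The fingers move at their own pace and stop on an object; "newtons" is the grip in N (left out, the last holds). Time passes only in rows, so rows that do not move let the fingers close. It gives the time, the measured TCP pose, the force, the opening and the grip force at its end, in the units of the state.
- get_state(): the state, without advancing time (a new reading comes with each control period).
- camera(name): name is "scene" or "side" or "wrist"; returns a dict with "pixels" (400x640x3 uint8, red, green, blue), "z_map" (400x640 float32, m along the optical axis (not along the pixel's ray), 0 where there is no reading), "mtx" (3x3 intrinsics, pixels), "k1" (the pictures are not rectified: a ray, as slopes to the right and down, at radius r is drawn at 1 + k1 r^2 times it, then the intrinsics apply), "cam_to_world" (4x4, takes a point from camera to world coordinates). Camera axes: x right, y down, z forward; pixel columns grow to the right and rows downward; lengths in m; the calibration is good to about 2 mm. A picture is of the moment at which its call begins.
- close_job(): hands the job in; it is judged then, once.
Trained networks look in a picture, given as the dict that the camera call returned (one of the last four; its "shot" number tells which), for a name from the list of things; names that differ only in an ending like _2 or _b are one class to them, and where a whole thing is asked for, a point or a joint stands for the part that bears it (a point fixed in the world has none). Each returns a list of dicts, best first, with "conf" (0 to 1); they miss things now and then, are a little off and sometimes report something else, mostly with a low value. They report only what shows in the picture. A call takes as long as a camera call.
- recognise(picture, query): "xyz" ([x, y, z] in m, in world coordinates, good to about 4 mm: the middle of the surface that is visible of it).
The state is a dict: "clock": time; "joint_pos": joint angles; "joint_velocities": joint speeds; "joint_torque": joint torques, N m; "position": TCP position; "tool_rot": TCP orientation; "ft_force": force on the tool from outside, world axes, zero at the start; "torque": the same for the moment, N m; "finger_gap": opening from 0.0 (shut) to 1.0 (fully open); "finger_force": force on a finger pad.
Only numpy, scipy, OpenCV 4.12 (cv2) and the standard library are available. Lean on these libraries where they do the work, as an engineer would, in place of code of your own. Each camera call takes 0.05 s, during which the arm holds its last target. There are 200 camera calls.

## Working session

There is one attempt and no reset: what is moved stays moved. The work goes in short steps, Python scripts to look and compute and a tool call to move; the robot and the scene stay as the last step left them, time stands still between calls to the robot, and variables do not carry over. Pictures are saved under pics/ and viewed, at most 10 in all, crops included, and the job is handed in when it is done.

Besides the shell and the picture viewer there is one more tool, called after "Request:" as name([rows], argument=value, ...), one row to a line, values as JSON. drive_tool: Moves the arm, as the interface text tells. Its arguments: {"type":"object","properties":{"motion":{"type":"array","items":{"type":"object","properties":{"turn":{"type":"array","items":{"type":"number"}},"translation":{"type":"array","items":{"type":"number"}},"gripper":{"type":"number"}}}},"newtons":{"type":"number"}},"required":["motion"]}

```bash
ls; mkdir -p pics
cat > h.py <<'E'
import numpy as np, cv2
from scipy.spatial.transform import Rotation as R
from workcell import get_state, camera, close_job, recognise
def save(c,n): cv2.imwrite('pics/'+n,c['pixels'][:,:,::-1])
def px2w(c,u,v,d=None):
    K=c['mtx'];p=np.array([(u-K[0,2])/K[0,0],(v-K[1,2])/K[1,1]]);s=p.copy()
    for _ in range(20): s=p/(1+c['k1']*(s@s))
    d=c['z_map'][int(round(v)),int(round(u))] if d is None else d
    return (c['cam_to_world']@np.array([s[0]*d,s[1]*d,d,1]))[:3]
def w2px(c,w):
    q=np.linalg.inv(c['cam_to_world'])@np.r_[w,1];s=q[:2]/q[2];s=s*(1+c['k1']*(s@s))
    return np.round([c['mtx'][0,0]*s[0]+c['mtx'][0,2],c['mtx'][1,1]*s[1]+c['mtx'][1,2]],1)
def cloud(c):
    K=c['mtx'];v,u=np.mgrid[0:400,0:640];p=np.stack([(u-K[0,2])/K[0,0],(v-K[1,2])/K[1,1]],-1);s=p.copy()
    for _ in range(20): s=p/(1+c['k1']*(s**2).sum(-1,keepdims=True))
    d=c['z_map'];X=np.stack([s[...,0]*d,s[...,1]*d,d,np.ones_like(d)],-1)@c['cam_to_world'].T
    X[d==0]=np.nan;return X[...,:3]
E
python3 - <<'E'
from h import *
ims=[]
for n in ['scene','side']:
    c=camera(n);ims.append(c['pixels']);print(n,c['cam_to_world'][:3,3].round(3))
    for q in ['capsule_a','magazine','magazine_mouth']:
        for r in recognise(c,q): print(q,np.round(r['xyz'],3),round(r['conf'],2),w2px(c,r['xyz']))
    save(c,n+'0.png')
s=get_state();print(s['clock'],s['position'],R.from_rotvec(s['tool_rot']).as_matrix().round(3),s['finger_gap'])
E
```

```text
pics
scene [ 1.001 -0.237  0.737]
capsule_a [ 0.634 -0.241  0.05 ] 0.78 [217.9 316.9]
capsule_a [ 0.632 -0.044  0.047] 0.74 [319.2 268.1]
magazine [0.609 0.251 0.058] 0.89 [440.8 196.2]
magazine_mouth [0.614 0.255 0.062] 0.95 [443.6 196. ]
side [ 0.464 -0.721  0.534]
capsule_a [ 0.621 -0.248  0.043] 0.87 [375.1 288.7]
capsule_a [ 0.624 -0.054  0.038] 0.7 [355.6 228.9]
magazine [0.597 0.241 0.042] 0.72 [326.3 170.1]
magazine_mouth [0.601 0.245 0.045] 0.91 [327.6 168.5]
0.4 [ 0.20134898 -0.51174375  0.23115378] [[-0.931 -0.366 -0.   ]
 [-0.366  0.931  0.   ]
 [ 0.     0.    -1.   ]] 1.0009883284323526
```

View pics/scene0.png

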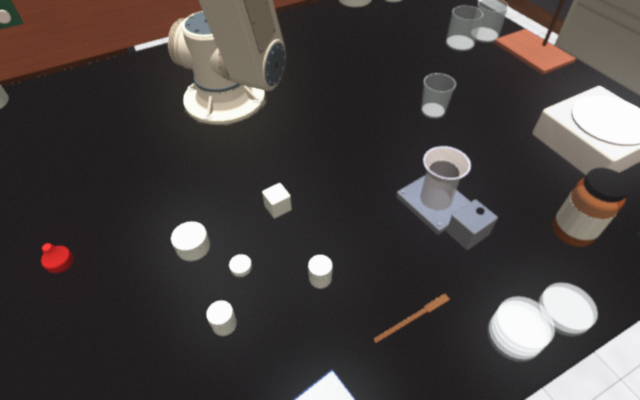

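View pics/side0.png

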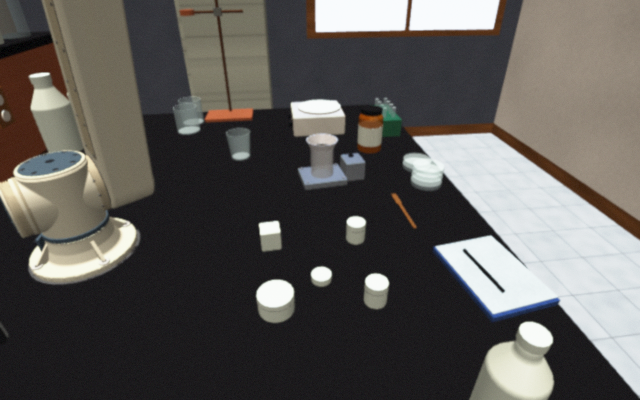

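The scene view shows capsules at (221,318) and (320,271), with the jar at (190,240), block at (277,200), cap at (240,265) and the feeder mouth at (446,163). The side view shows the capsules at (376,290) and (356,230) and the mouth at (321,143). The network's picks match the capsules, so next I measure their tops and the rim from both views.

Run:
```python
from h import *
for n in ['scene','side']:
    c=camera(n);X=cloud(c);Z=X[...,2]
    for nm,p in [('A',(.63,-.245)),('B',(.628,-.049))]:
        m=(np.hypot(X[...,0]-p[0],X[...,1]-p[1])<.045)&(Z>.012)
        zt=np.nanpercentile(Z[m],95); t=m&(abs(Z-zt)<.006)
        cc,r=cv2.minEnclosingCircle(X[t][:,:2].astype(np.float32))
        print(n,nm,m.sum(),'top z',round(float(np.median(Z[t])),4),'c',np.round(cc,4),'r',round(r,4),'bbox',X[t][:,:2].min(0).round(3),X[t][:,:2].max(0).round(3))
    m=(np.hypot(X[...,0]-.6,X[...,1]-.24)<.12)&(Z>.118)&(Z<.16)
    P=X[m];print(n,'rim pts',m.sum(),np.percentile(P[:,2],[5,50,95]).round(3),P.min(0).round(3),P.max(0).round(3))
    cc,r=cv2.minEnclosingCircle(P[:,:2].astype(np.float32));print('rim circ',np.round(cc,4),r)
    m=(np.hypot(X[...,0]-.6,X[...,1]-.24)<.14)&(Z>.014)&(Z<.026)
    P=X[m];bb=cv2.minAreaRect(P[:,:2].astype(np.float32));print('base',m.sum(),bb)
    m=(np.hypot(X[...,0]-.62,X[...,1]-.26)<.13)&(abs(Z-.06)<.004); P=X[m];print('motor',m.sum(),np.median(P,0).round(3))
    # triangulation check via image contour centre of rim is done with reprojection
    im=c['pixels'].copy()
    cv2.imwrite(f'pics/{n}_mag.png',cv2.resize(im[120:260,370:510] if n=='scene' else im[115:205,275:385],None,fx=4,fy=4,interpolation=cv2.INTER_CUBIC)[:,:,::-1])
```

```text
scene A 719 top z 0.0499 c [ 0.6253 -0.2365] r 0.0228 bbox [ 0.604 -0.257] [ 0.648 -0.215]
scene B 600 top z 0.05 c [ 0.6276 -0.0408] r 0.0227 bbox [ 0.605 -0.062] [ 0.65 -0.02]
scene rim pts 564 [0.119 0.127 0.131] [0.54  0.22  0.118] [0.631 0.312 0.132]
rim circ [0.5853 0.2664] 0.04682350531220436
base 1475 ((0.6159557104110718, 0.2685015797615051), (0.1914619654417038, 0.11172949522733688), 6.554311275482178)
motor 950 [0.68 0.27 0.06]
side A 655 top z 0.0509 c [ 0.6257 -0.236 ] r 0.0231 bbox [ 0.604 -0.259] [ 0.647 -0.213]
side B 409 top z 0.0512 c [ 0.6265 -0.0417] r 0.023 bbox [ 0.605 -0.064] [ 0.647 -0.021]
side rim pts 251 [0.119 0.125 0.13 ] [0.541 0.219 0.118] [0.629 0.311 0.131]
rim circ [0.5856 0.265 ] 0.04705383628606796
base 634 ((0.6146000623703003, 0.26539599895477295), (0.19223330914974213, 0.11276136338710785), 4.639236927032471)
motor 252 [0.67  0.257 0.059]
```

Run:
```python
from h import *
c=camera('scene')
for n,u,v in [('cap',240,264),('jar',190,235),('block',277,195),('bottle',605,185)]: print(n,px2w(c,u,v).round(3))
T=R.from_rotvec(get_state()['tool_rot']).as_matrix();p=get_state()['position']
for n,q in [('A',(.6255,-.2363,.12)),('B',(.627,-.0413,.12)),('M',(.5855,.2657,.24))]:
    print(n,'from start',(T.T@(np.array(q)-p)).round(4))
```

```text
cap [ 0.533 -0.166  0.016]
jar [ 0.439 -0.23   0.04 ]
block [ 0.436 -0.038  0.05 ]
bottle [0.784 0.458 0.15 ]
A from start [-0.4956  0.1011  0.1113]
B from start [-0.5683  0.282   0.1113]
M from start [-0.6421  0.5829 -0.0087]
```

Request:
drive_tool([
  {"translation":[-0.3,0.06,0.0],"turn":[0,0,0],"gripper":1},
  {"translation":[-0.45,0.09,0.05],"turn":[0,0,0],"gripper":1},
  {"translation":[-0.45,0.09,0.05],"turn":[0,0,0],"gripper":1},
  {"translation":[-0.45,0.09,0.05],"turn":[0,0,0],"gripper":1},
  {"translation":[-0.45,0.09,0.05],"turn":[0,0,0],"gripper":1},
  {"translation":[-0.45,0.09,0.05],"turn":[0,0,0],"gripper":1},
  {"translation":[-0.45,0.09,0.05],"turn":[0,0,0],"gripper":1},
  {"translation":[-0.45,0.09,0.05],"turn":[0,0,0],"gripper":1},
  {"translation":[-0.45,0.09,0.05],"turn":[0,0,0],"gripper":1},
  {"translation":[-0.45,0.09,0.05],"turn":[0,0,0],"gripper":1},
  {"translation":[-0.45,0.09,0.05],"turn":[0,0,0],"gripper":1},
  {"translation":[-0.45,0.09,0.05],"turn":[0,0,0],"gripper":1},
])

```text
clock: 1.55
position: [0.5403, -0.2932, 0.19]
tool_rot: [-0.586, 3.086, -0.0]
ft_force: [-0.2, -1.6, -0.4]
finger_gap: 1.0
finger_force: 0.0
```

```bash
cat > d.py <<'E'
from h import *
import sys
P={'A':(.6255,-.2363),'B':(.627,-.0413),'M':(.5855,.2657)}
s=get_state();T=R.from_rotvec(s['tool_rot']).as_matrix()
q=np.array([*P[sys.argv[1]],float(sys.argv[2])])
print('t',s['clock'],'p',s['position'].round(4) if hasattr(s['position'],'round') else s['position'],'Tz',T[:,2].round(4),'units',((T.T@(q-s['position']))/.075).round(3),'gap',s['finger_gap'],'ff',s['finger_force'],'j',np.round(s['joint_pos'],2),'F',np.round(s['ft_force'],1))
E
python3 d.py A .12
```

```text
t 1.55 p [ 0.5403 -0.2932  0.19  ] Tz [ 1.e-04 -1.e-04 -1.e+00] units [-1.335  0.29   0.933] gap 1.0002103958824733 ff 0.0 j [-0.24  0.4   0.21  0.   -1.38 -0.95] F [-0.2 -1.6 -0.4]
```

Request:
drive_tool([
  {"translation":[-0.33,0.07,0.23],"turn":[0,0,0],"gripper":1},
  {"translation":[-0.33,0.07,0.23],"turn":[0,0,0],"gripper":1},
  {"translation":[-0.33,0.07,0.23],"turn":[0,0,0],"gripper":1},
  {"translation":[0,0,0],"turn":[0,0,0],"gripper":1},
  {"translation":[0,0,0],"turn":[0,0,0],"gripper":1},
  {"translation":[0,0,0],"turn":[0,0,0],"gripper":1},
])

```text
clock: 2.05
position: [0.6024, -0.2528, 0.1385]
tool_rot: [0.586, -3.086, 0.001]
ft_force: [-0.5, -1.5, -0.2]
finger_gap: 0.998
finger_force: 0.0
```

```bash
python3 d.py A .12
python3 - <<'E'
from h import *
c=camera('wrist');save(c,'w1.png');print(w2px(c,(.6255,-.2363,.05)))
X=cloud(c);Z=X[...,2];m=(np.hypot(X[...,0]-.6255,X[...,1]+.2363)<.045)&(abs(Z-.05)<.006)
print(m.sum(),np.median(Z[m]),cv2.minEnclosingCircle(X[m][:,:2].astype(np.float32)))
E
```

```text
t 2.05 p [ 0.6024 -0.2528  0.1385] Tz [ 0.e+00 -6.e-04 -1.e+00] units [-0.368  0.091  0.247] gap 0.9980776847976078 ff 0.0 j [-0.16  0.5   0.23  0.   -1.3  -1.04] F [-0.5 -1.5 -0.2]
[319.  236.6]
1706 0.0493961274788786 ((0.6235818862915039, -0.2345774620771408), 0.022155923768877983)
```

Request:
drive_tool([
  {"translation":[-0.18,0.05,0.1],"turn":[0,0,0],"gripper":1},
  {"translation":[-0.18,0.04,0.1],"turn":[0,0,0],"gripper":1},
  {"translation":[0,0,0],"turn":[0,0,0],"gripper":1},
  {"translation":[0,0,0],"turn":[0,0,0],"gripper":1},
])

```text
clock: 2.43
position: [0.6251, -0.2358, 0.1224]
tool_rot: [0.586, -3.085, -0.001]
ft_force: [0.2, -1.2, -0.2]
finger_gap: 0.998
finger_force: 0.0
```

```bash
sed -i "s/'A':(.6255,-.2363)/'A':(.6250,-.2357)/" d.py; python3 d.py A .023
```

```text
t 2.4333 p [ 0.6251 -0.2358  0.1224] Tz [-1.2e-03  4.0e-04 -1.0e+00] units [0.000e+00 1.000e-03 1.325e+00] gap 0.9976466182790157 ff 0.0 j [-0.13  0.54  0.25 -0.   -1.29 -1.07] F [ 0.2 -1.2 -0.2]
```

Request:
drive_tool([
  {"translation":[0,0,0.3],"turn":[0,0,0],"gripper":1},
  {"translation":[0,0,0.3],"turn":[0,0,0],"gripper":1},
  {"translation":[0,0,0.3],"turn":[0,0,0],"gripper":1},
  {"translation":[0,0,0.3],"turn":[0,0,0],"gripper":1},
  {"translation":[0,0,0.12],"turn":[0,0,0],"gripper":1},
  {"translation":[0,0,0],"turn":[0,0,0],"gripper":1},
  {"translation":[0,0,0],"turn":[0,0,0],"gripper":1},
  {"translation":[0,0,0],"turn":[0,0,0],"gripper":1},
], newtons=35)

```text
clock: 3.1
position: [0.6261, -0.2369, 0.0262]
tool_rot: [-0.585, 3.084, -0.003]
ft_force: [0.5, 0.7, 0.4]
finger_gap: 1.003
finger_force: 0.0
```

Request:
drive_tool([
  {"translation":[0,0,0],"turn":[0,0,0],"gripper":0.6},
  {"translation":[0,0,0],"turn":[0,0,0],"gripper":0.5},
  {"translation":[0,0,0],"turn":[0,0,0],"gripper":0},
  {"translation":[0,0,0],"turn":[0,0,0],"gripper":0},
  {"translation":[0,0,0],"turn":[0,0,0],"gripper":0},
  {"translation":[0,0,0],"turn":[0,0,0],"gripper":0},
  {"translation":[0,0,0],"turn":[0,0,0],"gripper":0},
  {"translation":[0,0,0],"turn":[0,0,0],"gripper":0},
], newtons=35)

```text
clock: 3.77
position: [0.6255, -0.2366, 0.0252]
tool_rot: [-0.585, 3.085, -0.001]
ft_force: [-0.9, 0.6, 5.7]
finger_gap: 0.502
finger_force: 36.1
```

```bash
python3 d.py A .25
```

```text
t 3.7667 p [ 0.6255 -0.2366  0.0252] Tz [ 1.5e-03 -6.0e-04 -1.0e+00] units [-1.000e-03  1.000e-02 -2.997e+00] gap 0.5022005517950769 ff 36.07270002365112 j [-0.13  0.61  0.12  0.   -1.08 -1.07] F [-0.9  0.6  5.7]
```

Request:
drive_tool([
  {"translation":[0,0,-0.15],"turn":[0,0,0],"gripper":0},
  {"translation":[0,0,-0.3],"turn":[0,0,0],"gripper":0},
  {"translation":[0,0,-0.4],"turn":[0,0,0],"gripper":0},
  {"translation":[0,0,-0.4],"turn":[0,0,0],"gripper":0},
  {"translation":[0,0,-0.4],"turn":[0,0,0],"gripper":0},
  {"translation":[0,0,-0.4],"turn":[0,0,0],"gripper":0},
  {"translation":[0,0,-0.3],"turn":[0,0,0],"gripper":0},
  {"translation":[0,0,-0.2],"turn":[0,0,0],"gripper":0},
  {"translation":[0,0,0],"turn":[0,0,0],"gripper":0},
  {"translation":[0,0,0],"turn":[0,0,0],"gripper":0},
])

```text
clock: 4.6
position: [0.625, -0.2362, 0.2161]
tool_rot: [-0.585, 3.085, 0.0]
ft_force: [0.2, -0.2, -2.7]
finger_gap: 0.503
finger_force: 35.7
```

```bash
python3 d.py M .22
python3 - <<'E'
from h import *
c=camera('side');p=get_state()['position'];u,v=w2px(c,p).astype(int);print(u,v)
im=c['pixels'];cv2.imwrite('pics/g1.png',cv2.resize(im[max(v-70,0):v+50,max(u-70,0):u+70],None,fx=4,fy=4)[:,:,::-1])
E
```

```text
t 4.6 p [ 0.625  -0.2362  0.2161] Tz [ 1.2e-03  4.0e-04 -1.0e+00] units [-1.959  6.421 -0.05 ] gap 0.5029293807623196 ff 35.71103632450104 j [-0.13  0.5   0.43 -0.   -1.5  -1.07] F [ 0.2 -0.2 -2.7]
383 206
```

View pics/g1.png

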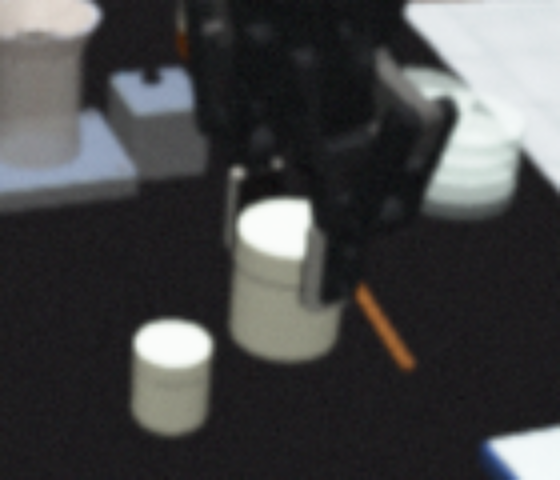

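The capsule is held upright at about (285,280) in the crop, with the other still standing at (172,375). Next I carry it over to the mouth.

Request:
drive_tool([
  {"translation":[-0.06,0.2,0],"turn":[0,0,0],"gripper":0},
  {"translation":[-0.12,0.4,0],"turn":[0,0,0],"gripper":0},
  {"translation":[-0.15,0.5,0],"turn":[0,0,0],"gripper":0},
  {"translation":[-0.15,0.5,0],"turn":[0,0,0],"gripper":0},
  {"translation":[-0.15,0.5,0],"turn":[0,0,0],"gripper":0},
  {"translation":[-0.15,0.5,0],"turn":[0,0,0],"gripper":0},
  {"translation":[-0.15,0.5,0],"turn":[0,0,0],"gripper":0},
  {"translation":[-0.15,0.5,0],"turn":[0,0,0],"gripper":0},
  {"translation":[-0.15,0.5,0],"turn":[0,0,0],"gripper":0},
  {"translation":[-0.15,0.5,0],"turn":[0,0,0],"gripper":0},
  {"translation":[-0.15,0.5,0],"turn":[0,0,0],"gripper":0},
  {"translation":[-0.15,0.5,0],"turn":[0,0,0],"gripper":0},
])

```text
clock: 5.65
position: [0.5867, 0.2027, 0.214]
tool_rot: [0.585, -3.084, 0.001]
ft_force: [1.2, -0.1, 0.1]
finger_gap: 0.5
finger_force: 35.8
```

```bash
python3 d.py M .22
```

```text
t 5.65 p [0.5867 0.2027 0.214 ] Tz [-0.0027 -0.0011 -1.    ] units [-0.293  0.788 -0.08 ] gap 0.5004404906742934 ff 35.778706669807434 j [ 0.58  0.4   0.28 -0.   -1.45 -1.78] F [ 1.2 -0.1  0.1]
```

Request:
drive_tool([
  {"translation":[-0.1,0.3,0],"turn":[0,0,0],"gripper":0},
  {"translation":[-0.09,0.25,0],"turn":[0,0,0],"gripper":0},
  {"translation":[-0.06,0.15,0],"turn":[0,0,0],"gripper":0},
  {"translation":[-0.03,0.1,0],"turn":[0,0,0],"gripper":0},
  {"translation":[0,0,0],"turn":[0,0,0],"gripper":0},
  {"translation":[0,0,0],"turn":[0,0,0],"gripper":0},
  {"translation":[0,0,0],"turn":[0,0,0],"gripper":0},
  {"translation":[0,0,0],"turn":[0,0,0],"gripper":0},
])

```text
clock: 6.32
position: [0.5862, 0.2629, 0.2157]
tool_rot: [-0.583, 3.087, -0.0]
ft_force: [0.1, 0.3, -1.3]
finger_gap: 0.506
finger_force: 35.8
```

```bash
python3 d.py M .134
python3 - <<'E'
from h import *
p=get_state()['position']
for n in ['scene','side']:
    c=camera(n);X=cloud(c);Z=X[...,2]
    col=c['pixels'].min(-1)>150
    m=(np.hypot(X[...,0]-p[0],X[...,1]-p[1])<.028)&(Z>.17)&(Z<.26)&col
    P=X[m];print(n,m.sum(),np.percentile(P[:,2],[1,50,99]).round(3),P.min(0).round(3),P.max(0).round(3))
E
```

```text
t 6.3167 p [0.5862 0.2629 0.2157] Tz [ 1.e-04 -0.e+00 -1.e+00] units [-0.005  0.038  1.09 ] gap 0.506178870489127 ff 35.807543992996216 j [ 0.66  0.45  0.35  0.   -1.47 -1.86] F [ 0.1  0.3 -1.3]
scene 145 [0.212 0.241 0.256] [0.58  0.244 0.191] [0.61  0.29  0.256]
side 52 [0.221 0.24  0.25 ] [0.565 0.237 0.218] [0.586 0.282 0.253]
```

Request:
drive_tool([
  {"translation":[0,0.02,0.1],"turn":[0,0,0],"gripper":0},
  {"translation":[0,0.01,0.2],"turn":[0,0,0],"gripper":0},
  {"translation":[0,0,0.2],"turn":[0,0,0],"gripper":0},
  {"translation":[0,0,0.2],"turn":[0,0,0],"gripper":0},
  {"translation":[0,0,0.2],"turn":[0,0,0],"gripper":0},
  {"translation":[0,0,0.15],"turn":[0,0,0],"gripper":0},
  {"translation":[0,0,0.1],"turn":[0,0,0],"gripper":0},
  {"translation":[0,0,0],"turn":[0,0,0],"gripper":0},
  {"translation":[0,0,0],"turn":[0,0,0],"gripper":0},
  {"translation":[0,0,0],"turn":[0,0,0],"gripper":0},
  {"translation":[0,0,0],"turn":[0,0,0],"gripper":0},
])

```text
clock: 7.33
position: [0.5857, 0.2665, 0.1304]
tool_rot: [-0.585, 3.085, 0.001]
ft_force: [0.2, -0.1, -0.0]
finger_gap: 0.504
finger_force: 35.8
```

```bash
python3 d.py M .13
python3 - <<'E'
from h import *
c=camera('side');p=get_state()['position'];u,v=w2px(c,p).astype(int);print(u,v)
im=c['pixels'];cv2.imwrite('pics/g2.png',cv2.resize(im[max(v-50,0):v+60,u-60:u+70],None,fx=5,fy=5)[:,:,::-1])
E
```

```text
t 7.3333 p [0.5857 0.2665 0.1304] Tz [ 0.0017  0.001  -1.    ] units [ 0.007 -0.008  0.005] gap 0.5041343925446418 ff 35.80709159374237 j [ 0.67  0.48  0.18  0.   -1.27 -1.87] F [ 0.2 -0.1 -0. ]
321 139
```

View pics/g2.png

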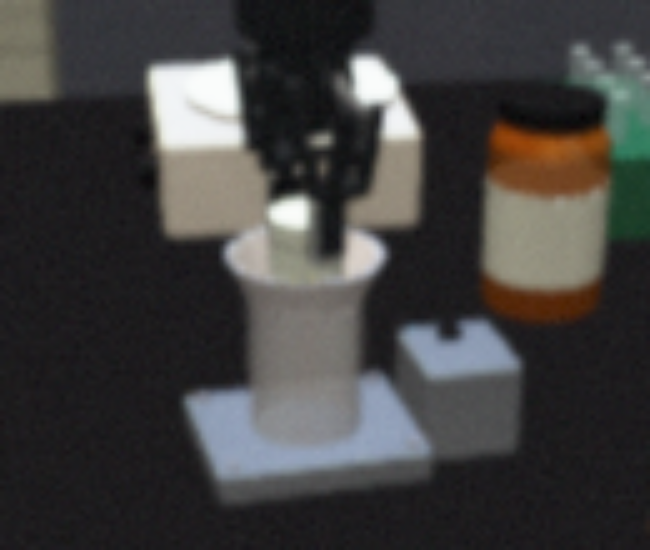

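The capsule is centred in the mouth at about (305,240), the fingers are clear of the rim and there is no contact force. I release it gently.

Request:
drive_tool([
  {"translation":[0,0,0],"turn":[0,0,0],"gripper":0.66},
  {"translation":[0,0,0],"turn":[0,0,0],"gripper":0.66},
  {"translation":[0,0,0],"turn":[0,0,0],"gripper":0.66},
  {"translation":[0,0,0],"turn":[0,0,0],"gripper":0.66},
  {"translation":[0,0,0],"turn":[0,0,0],"gripper":0.66},
  {"translation":[0,0,-0.2],"turn":[0,0,0],"gripper":0.66},
  {"translation":[0,0,-0.3],"turn":[0,0,0],"gripper":0.66},
  {"translation":[0,0,-0.4],"turn":[0,0,0],"gripper":0.66},
  {"translation":[0,0,-0.3],"turn":[0,0,0],"gripper":1},
  {"translation":[0,0,0],"turn":[0,0,0],"gripper":1},
  {"translation":[0,0,0],"turn":[0,0,0],"gripper":1},
])

```text
clock: 8.3
position: [0.5858, 0.2667, 0.2211]
tool_rot: [-0.585, 3.083, 0.003]
ft_force: [0.4, 0.3, -0.6]
finger_gap: 0.998
finger_force: 0.0
```

```bash
python3 d.py B .13
python3 - <<'E'
from h import *
c=camera('side');im=c['pixels'];cv2.imwrite('pics/g3.png',cv2.resize(im[100:210,260:390],None,fx=5,fy=5)[:,:,::-1])
E
```

```text
t 8.3 p [0.5858 0.2667 0.2211] Tz [ 0.003   0.0022 -1.    ] units [ 0.997 -4.023  1.207] gap 0.9983136227239664 ff 0.0 j [ 0.67  0.45  0.36  0.   -1.48 -1.87] F [ 0.4  0.3 -0.6]
```

View pics/g3.png

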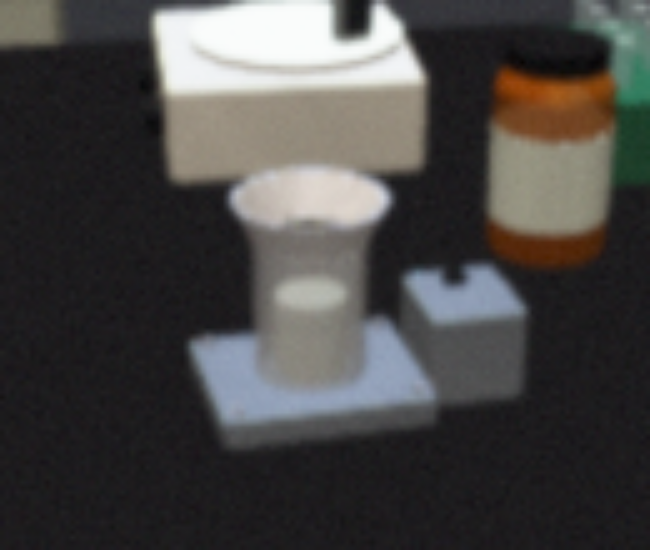

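The first capsule stands upright on the tube floor, with its top at about (310,292). Next is B.

Request:
drive_tool([
  {"translation":[0.05,-0.2,0],"turn":[0,0,0],"gripper":1},
  {"translation":[0.1,-0.4,0],"turn":[0,0,0],"gripper":1},
  {"translation":[0.12,-0.5,0],"turn":[0,0,0],"gripper":1},
  {"translation":[0.12,-0.5,0],"turn":[0,0,0],"gripper":1},
  {"translation":[0.12,-0.5,0.1],"turn":[0,0,0],"gripper":1},
  {"translation":[0.12,-0.5,0.2],"turn":[0,0,0],"gripper":1},
  {"translation":[0.12,-0.5,0.2],"turn":[0,0,0],"gripper":1},
  {"translation":[0.12,-0.5,0.2],"turn":[0,0,0],"gripper":1},
  {"translation":[0.1,-0.3,0.2],"turn":[0,0,0],"gripper":1},
  {"translation":[0.03,-0.12,0.1],"turn":[0,0,0],"gripper":1},
  {"translation":[0,0,0],"turn":[0,0,0],"gripper":1},
  {"translation":[0,0,0],"turn":[0,0,0],"gripper":1},
])

```text
clock: 9.35
position: [0.6251, -0.0423, 0.1433]
tool_rot: [0.583, -3.085, -0.0]
ft_force: [-0.1, 0.8, 0.5]
finger_gap: 1.001
finger_force: 0.0
```

```bash
python3 - <<'E'
from h import *
c=camera('wrist')
X=cloud(c);Z=X[...,2];m=(np.hypot(X[...,0]-.627,X[...,1]+.0413)<.045)&(abs(Z-.05)<.006)
print(m.sum(),np.median(Z[m]),cv2.minEnclosingCircle(X[m][:,:2].astype(np.float32)))
E
python3 d.py B .024
```

```text
1784 0.04938450090716236 ((0.6245219111442566, -0.03897622227668762), 0.021986261010169983)
t 9.4 p [ 0.6257 -0.0414  0.1442] Tz [-3.e-04 -1.e-04 -1.e+00] units [-0.017 -0.004  1.603] gap 0.997584390511988 ff 0.0 j [ 0.18  0.44  0.16  0.   -1.29 -1.38] F [0.5 0.1 0.9]
```

Request:
drive_tool([
  {"translation":[0,0.01,0.3],"turn":[0,0,0],"gripper":1},
  {"translation":[0,0,0.3],"turn":[0,0,0],"gripper":1},
  {"translation":[0,0,0.3],"turn":[0,0,0],"gripper":1},
  {"translation":[0,0,0.3],"turn":[0,0,0],"gripper":1},
  {"translation":[0,0,0.25],"turn":[0,0,0],"gripper":1},
  {"translation":[0,0,0.14],"turn":[0,0,0],"gripper":1},
  {"translation":[0,0,0],"turn":[0,0,0],"gripper":1},
  {"translation":[0,0,0],"turn":[0,0,0],"gripper":1},
  {"translation":[0,0,0],"turn":[0,0,0],"gripper":1},
])

```text
clock: 10.15
position: [0.6268, -0.0405, 0.0268]
tool_rot: [-0.587, 3.083, -0.001]
ft_force: [-0.3, 0.5, 0.2]
finger_gap: 0.999
finger_force: 0.0
```

Request:
drive_tool([
  {"translation":[0,0,0],"turn":[0,0,0],"gripper":0.6},
  {"translation":[0,0,0],"turn":[0,0,0],"gripper":0.5},
  {"translation":[0,0,0],"turn":[0,0,0],"gripper":0},
  {"translation":[0,0,0],"turn":[0,0,0],"gripper":0},
  {"translation":[0,0,0],"turn":[0,0,0],"gripper":0},
  {"translation":[0,0,0],"turn":[0,0,0],"gripper":0},
  {"translation":[0,0,0],"turn":[0,0,0],"gripper":0},
  {"translation":[0,0,0],"turn":[0,0,0],"gripper":0},
])

```text
clock: 10.82
position: [0.6261, -0.0412, 0.0259]
tool_rot: [-0.585, 3.085, -0.001]
ft_force: [-0.6, 0.6, 5.8]
finger_gap: 0.502
finger_force: 36.1
```

Request:
drive_tool([
  {"translation":[0,0,-0.15],"turn":[0,0,0],"gripper":0},
  {"translation":[0,0,-0.3],"turn":[0,0,0],"gripper":0},
  {"translation":[0,0,-0.4],"turn":[0,0,0],"gripper":0},
  {"translation":[0,0,-0.4],"turn":[0,0,0],"gripper":0},
  {"translation":[0,0,-0.4],"turn":[0,0,0],"gripper":0},
  {"translation":[0,0,-0.4],"turn":[0,0,0],"gripper":0},
  {"translation":[0,0,-0.3],"turn":[0,0,0],"gripper":0},
  {"translation":[0,0,-0.2],"turn":[0,0,0],"gripper":0},
  {"translation":[0,0,0],"turn":[0,0,0],"gripper":0},
  {"translation":[0,0,0],"turn":[0,0,0],"gripper":0},
])

```text
clock: 11.65
position: [0.6255, -0.041, 0.2169]
tool_rot: [-0.585, 3.085, 0.001]
ft_force: [-0.6, 0.0, -1.6]
finger_gap: 0.502
finger_force: 35.7
```

```bash
python3 d.py M .22
python3 - <<'E'
from h import *
c=camera('side');p=get_state()['position'];u,v=w2px(c,p).astype(int);print(u,v)
im=c['pixels'];cv2.imwrite('pics/g4.png',cv2.resize(im[max(v-70,0):v+50,max(u-70,0):u+70],None,fx=4,fy=4)[:,:,::-1])
E
```

```text
t 11.65 p [ 0.6255 -0.041   0.2169] Tz [ 1.1e-03  7.0e-04 -1.0e+00] units [-1.     4.    -0.039] gap 0.5017777517894692 ff 35.69601237773895 j [ 0.18  0.41  0.3  -0.   -1.45 -1.38] F [-0.6  0.  -1.6]
358 155
```

View pics/g4.png

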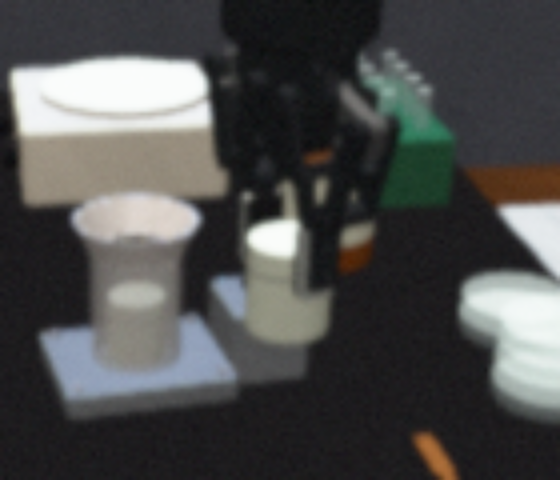

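B is held upright at about (288,280) in the crop, and the first capsule is still upright in the tube at (136,325).

Request:
drive_tool([
  {"translation":[-0.05,0.2,0],"turn":[0,0,0],"gripper":0},
  {"translation":[-0.1,0.4,0],"turn":[0,0,0],"gripper":0},
  {"translation":[-0.12,0.5,0],"turn":[0,0,0],"gripper":0},
  {"translation":[-0.13,0.5,0],"turn":[0,0,0],"gripper":0},
  {"translation":[-0.12,0.5,0],"turn":[0,0,0],"gripper":0},
  {"translation":[-0.13,0.5,0],"turn":[0,0,0],"gripper":0},
  {"translation":[-0.12,0.5,0],"turn":[0,0,0],"gripper":0},
  {"translation":[-0.13,0.5,0],"turn":[0,0,0],"gripper":0},
  {"translation":[-0.07,0.27,0],"turn":[0,0,0],"gripper":0},
  {"translation":[-0.03,0.13,0],"turn":[0,0,0],"gripper":0},
  {"translation":[0,0,0],"turn":[0,0,0],"gripper":0},
  {"translation":[0,0,0],"turn":[0,0,0],"gripper":0},
])

```text
clock: 12.7
position: [0.585, 0.2651, 0.2149]
tool_rot: [0.586, -3.084, 0.002]
ft_force: [0.3, -0.5, -0.3]
finger_gap: 0.5
finger_force: 35.8
```

Request:
drive_tool([
  {"translation":[0,0,0],"turn":[0,0,0],"gripper":0},
  {"translation":[0,0,0],"turn":[0,0,0],"gripper":0},
  {"translation":[0,0,0],"turn":[0,0,0],"gripper":0},
])

```text
clock: 12.95
position: [0.5857, 0.2642, 0.2164]
tool_rot: [0.583, -3.087, 0.0]
ft_force: [-0.5, -0.4, -0.8]
finger_gap: 0.502
finger_force: 35.8
```

```bash
python3 d.py M .131
```

```text
t 12.95 p [0.5857 0.2642 0.2164] Tz [ 0.e+00 -1.e-04 -1.e+00] units [-0.004  0.019  1.138] gap 0.5024235256701252 ff 35.786667466163635 j [ 0.67  0.45  0.35  0.   -1.47 -1.86] F [-0.5 -0.4 -0.8]
```

Request:
drive_tool([
  {"translation":[0,0.02,0.1],"turn":[0,0,0],"gripper":0},
  {"translation":[0,0,0.2],"turn":[0,0,0],"gripper":0},
  {"translation":[0,0,0.2],"turn":[0,0,0],"gripper":0},
  {"translation":[0,0,0.2],"turn":[0,0,0],"gripper":0},
  {"translation":[0,0,0.2],"turn":[0,0,0],"gripper":0},
  {"translation":[0,0,0.15],"turn":[0,0,0],"gripper":0},
  {"translation":[0,0,0.1],"turn":[0,0,0],"gripper":0},
  {"translation":[0,0,0],"turn":[0,0,0],"gripper":0},
  {"translation":[0,0,0],"turn":[0,0,0],"gripper":0},
  {"translation":[0,0,0],"turn":[0,0,0],"gripper":0},
  {"translation":[0,0,0],"turn":[0,0,0],"gripper":0},
])

```text
clock: 13.87
position: [0.5855, 0.2672, 0.1311]
tool_rot: [-0.585, 3.085, 0.001]
ft_force: [-0.1, -0.1, -0.3]
finger_gap: 0.504
finger_force: 35.8
```

```bash
python3 d.py M .13
```

```text
t 13.8667 p [0.5855 0.2672 0.1311] Tz [ 0.0017  0.001  -1.    ] units [ 0.007 -0.018  0.015] gap 0.5039894665977356 ff 35.78790843486786 j [ 0.67  0.48  0.18  0.   -1.27 -1.87] F [-0.1 -0.1 -0.3]
```

Request:
drive_tool([
  {"translation":[0,0,0],"turn":[0,0,0],"gripper":0.66},
  {"translation":[0,0,0],"turn":[0,0,0],"gripper":0.66},
  {"translation":[0,0,0],"turn":[0,0,0],"gripper":0.66},
  {"translation":[0,0,0],"turn":[0,0,0],"gripper":0.66},
  {"translation":[0,0,0],"turn":[0,0,0],"gripper":0.66},
  {"translation":[0,0,-0.2],"turn":[0,0,0],"gripper":0.66},
  {"translation":[0,0,-0.3],"turn":[0,0,0],"gripper":0.66},
  {"translation":[0,0,-0.4],"turn":[0,0,0],"gripper":0.66},
  {"translation":[0,0,-0.4],"turn":[0,0,0],"gripper":1},
  {"translation":[0,0,-0.2],"turn":[0,0,0],"gripper":1},
  {"translation":[0,0,0],"turn":[0,0,0],"gripper":1},
  {"translation":[0,0,0],"turn":[0,0,0],"gripper":1},
])

```text
clock: 14.87
position: [0.5852, 0.2672, 0.2436]
tool_rot: [-0.585, 3.085, 0.002]
ft_force: [0.0, -0.0, -0.0]
finger_gap: 1.001
finger_force: 0.0
```

```bash
python3 d.py M .13
python3 - <<'E'
from h import *
c=camera('side');im=c['pixels'];a=cv2.resize(im[100:210,275:375],None,fx=4,fy=4)
c=camera('scene');im=c['pixels'];b=cv2.resize(im[135:245,395:495],None,fx=4,fy=4)
cv2.imwrite('pics/g5.png',np.hstack([a,b])[:,:,::-1])
X=cloud(c);m=(np.hypot(X[...,0]-.5855,X[...,1]-.266)<.023)&(X[...,2]>.1)&(X[...,2]<.16);print(m.sum(),np.percentile(X[m][:,2],[5,50,95]))
E
```

```text
t 14.8667 p [0.5852 0.2672 0.2436] Tz [ 0.0018  0.0016 -1.    ] units [ 0.008 -0.022  1.514] gap 1.0009832725735233 ff 0.0 j [ 0.67  0.44  0.41 -0.   -1.54 -1.87] F [ 0. -0. -0.]
360 [0.10846675 0.11950893 0.12180158]
```

View pics/g5.png

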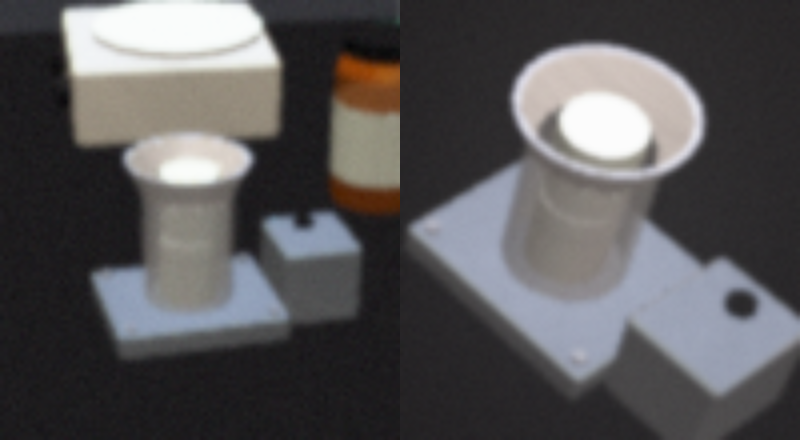

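Both capsules stand end to end in the tube. The upper one's top measures z = 0.120 m, as it should, at about (190,172) in the side crop and (605,125) in the scene crop. The gripper is clear.

```bash
python3 -c "from workcell import close_job; print(close_job())"
```

```text
the job is handed in; nothing more can be done
None
```

Both capsules are loaded upright, end to end in the feeder tube; the upper one's top measured 0.120 m before hand-in, the robot was clear, and the job was handed in at about 15 s.

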